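# Load the counter paper-roll dispenser

### The arm

A 6-joint arm with a two-finger parallel gripper is mounted at the origin on a cart in front of the work surface, level with it; the furniture and walls round the work are solid. World frame = base frame: x ahead of the robot, y to its left, z up, the work surface at z = 0. Lengths are in mm, angles in rad, forces in N, time in s.
With the tool pointing down it reaches from about 350 to 775 mm from the base axis. Payload 7.3 kg.
Tool frame: the origin (TCP) lies between the finger pads; the fingertips stand bot.tips_ahead ahead of it and the grasp point (between the pads) lies 6 mm ahead of it (bot.tips_ahead is the distance from the TCP to the fingertips, in mm); z points along the fingers, y is the line along which they close (so a half turn about z gives the same grasp; the last joint's range is limited). The gripper opens to 92 mm and grips with 3 to 60 N. Pads are 19 mm wide; open, the fingers measure 130 mm over their backs; the gripper's body (75 mm by 190 mm) begins 47 mm behind the grasp point.
Start: joints at [1.087, 0.342, 1.524, -0, 1.275, -0.146], TCP at [173.978, 495.356, 221.941] pointing down, gripper open.
Joint ranges: [-2.53, 2.53], [-0.77, 2.02], [0.04, 2.7], [-1, 4.14], [0.28, 2.66], [-3.11, 3.11]. Speed limits (rad/s): [2.57, 2.57, 3.14, 3.14, 3.14, 3.14].

### API

Orientations are given as [roll, pitch, yaw] about the fixed x, y, z axes, in that order (R = Rz(yaw) Ry(pitch) Rx(roll)).
In Python, from plant import bot gives the robot as it stands. The module is installed in compiled form; this text tells all that it offers.
- The arm moves only by the tool step_arm, never from a script. Its argument "targets" is one flat list of numbers, 7 for each row, row after row: the opening, from 0 (shut) to 1 (fully open), then the shift along the tool's x, y, z each as a share of 100 mm, from -1 to 1, then the turn, a rotation vector about the tool's x, y, z each as a share of pi/4 rad, from -1 to 1. A call has 1 to 20 rows; each row is the pose to reach, as a shift and turn from the pose commanded when the call began, along the tool's axes at that moment; what a row does not reach only later rows make up. A row lasts 1/8 s, in which the tool goes at most 62.5 mm and 10.7 degrees, less where a joint would pass 70% of its speed; a pose out of reach is approached as far as the arm can. A call with a number of a shift or a turn outside -1 to 1 is refused whole. A call with a gripper value outside its range is refused whole. The fingers move at their own pace and stop on an object; the grip force is fixed at half the most. Time passes only in rows, so rows that repeat a pose let the fingers close. It gives the time, the measured TCP pose, the force, the opening and the grip force at its end, in the units of the state.
- bot.get_obs(): the state, without advancing time (a new reading comes with each control period).
- bot.capture(name): name is "side" or "top" or "wrist"; returns (picture, depth): 420x560x3 uint8, blue, green, red; 420x560 float32, mm along the optical axis (not along the pixel's ray), 0 where there is no reading.
- bot.camera_info(name): a dict with "fx", "fy", "cx", "cy" (pixels), "camera_from_world" (4x4, takes a point from world to camera coordinates); the wrist camera has in their place "hand_eye" (4x4, takes a point from camera to tool coordinates, whose origin is the TCP and whose axes are the flange's). Camera axes: x right, y down, z forward; pixel columns grow to the right and rows downward; lengths in mm; the calibration is good to about 2 mm. A picture is of the moment at which its call begins: read the wrist's pose just before it. camera_info takes no time and is no camera call.
- bot.close_job(): hands the job in; it is judged then, once.
The state is a dict: "time": time; "joint_positions": joint angles; "dq": joint speeds; "tau": joint torques, N m; "tool_pos": TCP position; "tcp_rot": TCP orientation; "contact_force": force on the tool from outside, world axes, zero at the start; "moment": the same for the moment, N m; "grip_width": finger opening in mm; "finger_force": force on a finger pad.
Only numpy, scipy, OpenCV 4.12 (cv2) and the standard library are available. Lean on these libraries where they do the work, as an engineer would, in place of code of your own. Each camera call takes 0.05 s, during which the arm holds its last target. There are 200 camera calls.

### The job

Load the counter dispenser with the long paper roll: first swing its counterweighted hold-down arm up and over its balance point so that it stays back open by itself, then lower the long roll into the dispenser so that its spindle ends lie at the bottom of both notches, and let go of it there. Don't drop the roll in, leave the hold-down arm standing open, and leave the short roll and the other things on the table where they are.

Things in the scene. Friction and masses are not known exactly. Their poses are not given: they have to be found in the camera images.
- dispenser: Grey steel paper-roll dispenser screwed to the table, 200 deep x 166 wide: two side cheeks on a 12 mm thick base plate. Origin on the table under the place of the roll's axis; x to its back, y along that axis, z up. Base from x = -70 to +130 mm. Between the cheeks only a 10 mm tie rod at x = 30, z = 22 mm and a 33 mm high tear edge at x = -66 mm; behind x = 79 mm the cheeks rise to z = 107 mm.
- cradle (a point): Point midway between the two notches, 60 mm above the table, where the middle of a seated roll's axis lies; axes as the dispenser's. Cheeks stand at y = +-72 to +-79 mm (144 mm free between). Each has an open-topped notch here: a V mouth 44 mm wide at the cheek's top (28 mm above this point) narrowing to a 14 mm wide slot with its bottom 5 mm below this point.
- pivot (a point): Middle of the hold-down arm's pivot line, at x = +95 mm, z = 100 mm in the dispenser's frame; the line runs along the dispenser's y.
- hold_down (a joint): Angle (rad) of the counterweighted hold-down arm, a frame 174 mm wide with side arms just outside the cheeks: 0 = down, level, lying across the notches; 1.90 = back open at its rear stop; grows as the front bar rises and swings back. No spring: below the balance point, about 0.68 rad, it falls shut, above it falls open by itself and stays. About 0.6 N up at the front bar lifts it.
- front_bar (a point): Middle of the arm's front bar: bare round steel, 12 mm thick, 163 mm long between the side arms, 150 mm from the pivot line, 100 mm above the table when down. Free space under it to the tear edge and base plate; 36 mm free behind it, then a 16 mm thick rubber roller 100 mm from the pivot. Axes turn with the arm; at joint 0 as the dispenser's.
- counterweight (a point): Middle of the steel counterweight, 22 mm thick and 76 mm long, at the end of the arm's tail 56 mm from the pivot; with the arm down it stands above and behind the pivot.
- paper_roll: The long roll: tightly wound white paper, 56 mm thick, 120 mm long, on a wooden spindle 10 mm thick, 180 mm long, with 3 mm hexagonal end plates (60 mm across flats, 126 mm over both). 0.2 to 0.35 kg. Lies on a flat of its end plates. Origin at the middle of its axis, 30 mm above the table at the start; y along the axis. Either end may go to either notch.
- short_roll: A roll of the same kind, too short for this dispenser: paper 56 mm thick and 56 mm long, spindle 96 mm. Origin at the middle of its axis, y along it. Leave alone.
- stapler: Red desk stapler, 34 x 139 x 41 mm, origin under its centre. Leave alone.
- tape_dispenser: Grey desk tape dispenser, 55 x 150 x 78 mm, origin under its centre. Leave alone.
- washi_a: Roll of red tape, 50 mm across, 20 mm high, origin under its centre. Leave alone.
- washi_b: Roll of red tape, 50 mm across, 20 mm high, origin under its centre. Leave alone.
- marker: Navy pen, 12 x 135 x 12 mm, origin under its centre. Leave alone.
- sharpener_small: Small red sharpener, 26 x 41 x 27 mm, origin under its centre. Leave alone.
- eraser: White eraser in a blue sleeve, 23 x 55 x 14 mm, origin under its centre. Leave alone.
- lead_box: Slim grey case, 18 x 75 x 13 mm, origin under its centre. Leave alone.

How it is judged (in metres and radians):
On the way:
1. the hold-down arm has gone over its balance point and stands open at its rear stop (value of joint hold_down above 1.7 rad and velocity of joint hold_down below 0.2 rad/s), for 0.2 s.
At the end, for the whole second after the job is handed in: The hold-down arm stands open (joint above 1.7 rad); the long roll lies at rest with its spindle at the bottom of both notches: its middle within 6 mm front to back, 14 mm sideways and 5 mm in height of the cradle point, its axis within 0.07 rad of the dispenser's (value of joint hold_down above 1.7 rad and x of paper_roll in the frame of cradle between -0.006 and 0.006 m and y of paper_roll in the frame of cradle between -0.014 and 0.014 m and z of paper_roll in the frame of cradle between -0.005 and 0.005 m and angle between the y axis of paper_roll and the y axis of dispenser, either way round below 0.07 rad and linear speed of paper_roll below 0.03 m/s); the robot touches nothing.
It fails at once if the roll is dropped into the dispenser (it falls faster than 0.7 m/s there, a drop of about 25 mm) (horizontal distance between paper_roll and cradle below 0.05 m and z of paper_roll in the frame of cradle below 0.06 m and linear speed of paper_roll above 0.7 m/s).
It fails at once if the short roll or another thing on the table is moved by more than 30 mm (distance of any of short_roll, stapler, tape_dispenser, washi_a, washi_b, marker, sharpener_small, eraser, lead_box from where it was at the start of the episode above 0.03 m).
It also fails if it takes over 58 s, if anything falls off the work surface, if the arm or the gripper's body presses on something with over 40 N, if the wrist force passes 120 N, or if a joint passes its speed limit or range.

## Working session

There is one attempt and no reset: what is moved stays moved. The work goes in short steps, Python scripts to look and compute and a tool call to move; the robot and the scene stay as the last step left them, time stands still between calls to the robot, and variables do not carry over. Pictures are saved under pics/ and viewed, at most 10 in all, crops included, and the job is handed in when it is done.

Besides the shell and the picture viewer there is one more tool, called after ">>>" as a command line: name --argument value ..., lists and objects as JSON in quotes. step_arm: Moves the arm, as the interface text tells. Shift numbers are shares of 100 mm and turn numbers shares of pi/4 rad, none past 1 either way. Its arguments: {"type":"object","properties":{"targets":{"type":"array"}},"required":["targets"]}

```bash
mkdir -p pics; cat > h.py <<'E'
import numpy as np,cv2
from plant import bot
from scipy.spatial.transform import Rotation as R
def snap(n,f):
    o=bot.get_obs(); im,d=bot.capture(n); cv2.imwrite(f'pics/{f}.png',im); ci=bot.camera_info(n)
    if n=='wrist':
        T=np.eye(4);T[:3,:3]=R.from_euler('xyz',o['tcp_rot']).as_matrix();T[:3,3]=o['tool_pos']
        W=T@np.array(ci['hand_eye'])
    else: W=np.linalg.inv(np.array(ci['camera_from_world']))
    v,u=np.mgrid[:420,:560]
    P=np.stack([(u-ci['cx'])/ci['fx']*d,(v-ci['cy'])/ci['fy']*d,d],-1)@W[:3,:3].T+W[:3,3]
    P[d==0]=np.nan
    np.save(f'pics/{f}.npy',P); return im,P
E
python3 - <<'E'
from h import *
o=bot.get_obs();print(o,bot.tips_ahead)
a,_=snap('top','t0');b,_=snap('side','s0')
E
```

```text
{'time': 0.0, 'joint_positions': array([ 1.08699305e+00,  3.42744537e-01,  1.52501008e+00, -4.96468298e-05,
        1.27538607e+00, -1.46002929e-01]), 'dq': array([ 0.00087448,  0.00032233, -0.00185039,  0.00101615,  0.00036268,
        0.00115639]), 'tau': array([ 8.03439689e-04, -4.31249177e+01, -2.44221961e+01,  7.18295923e-02,
        5.57357760e-02, -1.44264586e-04]), 'tool_pos': array([173.79396181, 494.96511521, 221.23606338]), 'tcp_rot': array([-3.14005418e+00, -1.78246514e-04,  2.80380666e+00]), 'contact_force': array([ 0.25465286, -0.20395976, -0.72379268]), 'moment': array([0.024607  , 0.01489668, 0.00786573]), 'finger_force': 0.0, 'grip_width': 92.22019056804564} 25.0
```

View pics/t0.png

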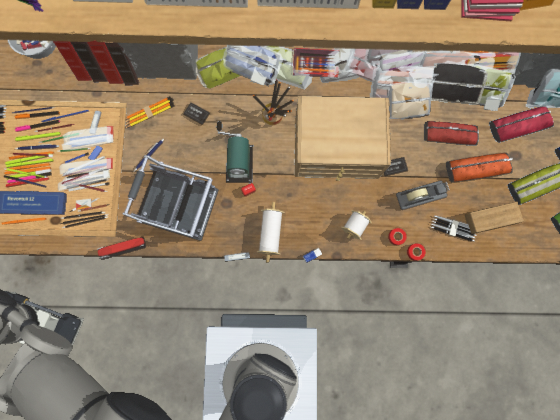

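View pics/s0.png

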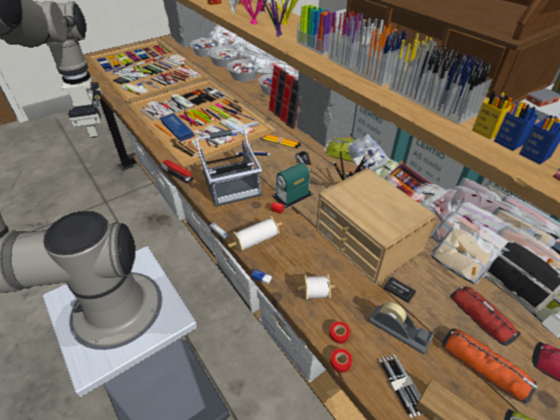

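```bash
python3 - <<'E'
import cv2,numpy as np
t=cv2.imread('pics/t0.png')[130:270,110:330];s=cv2.imread('pics/s0.png')[120:260,150:330]
a=cv2.resize(t,None,fx=3.6,fy=3.6,interpolation=cv2.INTER_CUBIC);cv2.imwrite('pics/tc.png',a)
b=cv2.resize(s,None,fx=4,fy=4,interpolation=cv2.INTER_CUBIC);cv2.imwrite('pics/sc.png',b)
P=np.load('pics/t0.npy')
for (u,v) in [(270,206),(270,230),(270,257),(357,224),(236,257),(314,255),(250,189),(120,246),(170,170),(200,235),(133,205),(205,210)]: print(u,v,P[v,u].round(0))
E
```

```text
270 206 [507. -19.  -1.]
270 230 [425. -20.  52.]
270 257 [352. -22.  -2.]
357 224 [ 447. -273.   56.]
236 257 [349.  79.  10.]
314 255 [ 359. -151.   13.]
250 189 [552.  42.  26.]
120 246 [373. 412.  38.]
170 170 [615. 292.  -6.]
200 235 [410. 185.  30.]
133 205 [502. 395.  -2.]
205 210 [489. 176.   8.]
```

View pics/tc.png

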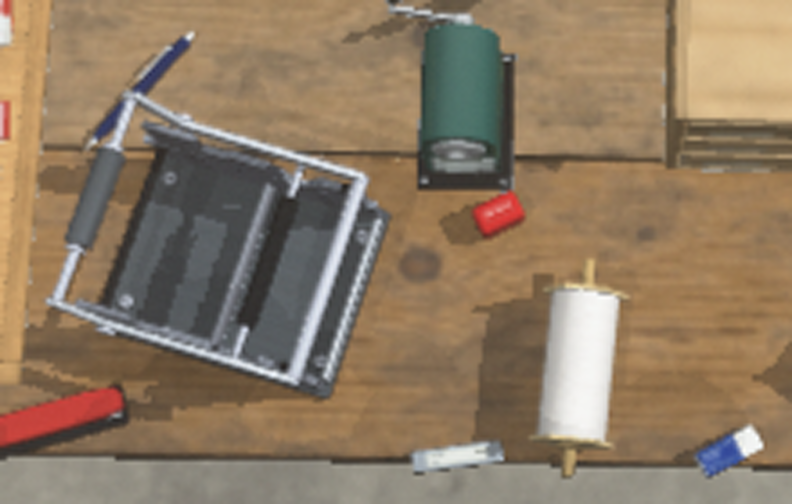

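View pics/sc.png

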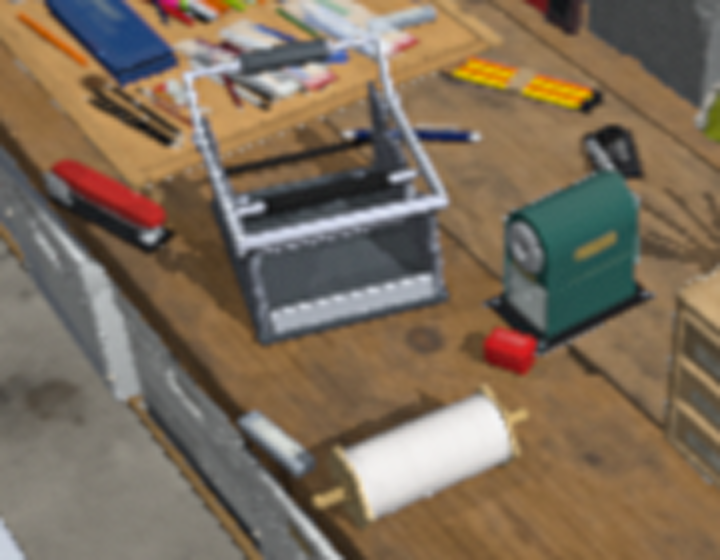

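```bash
cat >> h.py <<'E'
def ray(n,u,v,z):
    ci=bot.camera_info(n);W=np.linalg.inv(np.array(ci['camera_from_world']))
    d=W[:3,:3]@[(u-ci['cx'])/ci['fx'],(v-ci['cy'])/ci['fy'],1];c=W[:3,3]
    return c+d*(z-c[2])/d[2]
E
python3 - <<'E'
from h import *
f=lambda p,z:ray('top',p[0]/3.6+110-.4,p[1]/3.6+130-.4,z).round(1)
print('cam',np.linalg.inv(np.array(bot.camera_info('top')['camera_from_world']))[:3,3])
a=f((364,178),100);b=f((297,381),100);print('bar',a,b,np.linalg.norm(a-b))
for n,p,z in [('rollend',(590,265),30),('rollend2',(569,472),30),('tear1',(385,218),33),('tear2',(322,390),33),('base c1',(390,213),12),('base c2',(330,396),12),('cw1',(110,150),135),('cw2',(80,247),135)]:print(n,f(p,z))
P=np.load('pics/t0.npy')
# height points in dispenser area
m=(P[...,2]>85)&(P[...,0]>300)&(P[...,0]<700)&(P[...,1]>120)&(P[...,1]<480)
print(m.sum()); 
for q in P[m][::8]: print(q.round(0))
m=(P[...,2]>40)&(P[...,2]<70)&(abs(P[...,1]+20)<60)&(P[...,0]>330)&(P[...,0]<520)
q=P[m];c,(w,h),an=cv2.minAreaRect(q[:,:2].astype(np.float32));print('roll',c,w,h,an,q[:,2].max())
E
```

```text
cam [ 224.47134249  -19.36147041 1409.02963558]
bar [561.3 151.5 100. ] [398.8 196.  100. ] 168.4829368215072
rollend [509.  -28.9  30. ]
rollend2 [338.1 -14.9  30. ]
tear1 [544.8 141.4  33. ]
tear2 [400.7 186.4  33. ]
base c1 [554.  139.8  12. ]
base c2 [398.6 182.8  12. ]
cw1 [570.4 342.7 135. ]
cw2 [493.7 359.8 135. ]
1436
[699. 135. 111.]
[698. 124. 104.]
[609. 321. 155.]
[607. 314. 151.]
[607. 313. 143.]
[606. 312. 136.]
[604. 313. 134.]
[604. 315. 124.]
[592. 329. 152.]
[605. 298. 111.]
[602. 307. 111.]
[588. 333. 148.]
[603. 307.  99.]
[599. 281. 112.]
[598. 316. 104.]
[598. 291. 105.]
[582. 332. 149.]
[595. 304. 107.]
[595. 281. 108.]
[578. 331. 152.]
[593. 303. 102.]
[593. 273. 105.]
[576. 337. 149.]
[590. 290. 105.]
[589. 258. 110.]
[592. 303.  85.]
[588. 259. 103.]
[588. 237. 104.]
[588. 291.  90.]
[584. 239. 107.]
[565. 340. 156.]
[583. 239. 102.]
[580. 215. 112.]
[584. 263.  86.]
[578. 218. 110.]
[559. 336. 157.]
[581. 248.  86.]
[575. 206. 111.]
[557. 339. 157.]
[577. 247.  89.]
[575. 205. 102.]
[555. 345. 153.]
[575. 236.  86.]
[570. 190. 108.]
[550. 341. 160.]
[572. 2
[... 1707 characters left out ...]
.]
[442. 232. 100.]
[436. 344. 107.]
[436. 321. 109.]
[439. 184. 102.]
[434. 331. 100.]
[436. 301.  90.]
[436. 189. 105.]
[431. 313. 106.]
[434. 279.  88.]
[434. 184. 101.]
[428. 297. 104.]
[431. 243.  96.]
[425. 302. 106.]
[428. 281.  88.]
[424. 298.  98.]
[423. 273. 108.]
[425. 189. 104.]
[420. 271. 107.]
[423. 187.  98.]
[417. 257. 108.]
[416. 270.  98.]
[415. 246. 107.]
[412. 257. 104.]
[416. 227.  86.]
[413. 190. 106.]
[410. 232. 107.]
[412. 203.  94.]
[406. 231. 109.]
[409. 206.  93.]
[404. 225. 110.]
[405. 202. 103.]
[402. 212. 105.]
[400. 213.  98.]
[398. 205.  96.]
roll (417.3589782714844, -18.734458923339844) 58.13325500488281 162.24774169921875 86.59319305419922 63.852351956436905
```

The arm is down; the dispenser's front faces world -y (front bar from (211,179) to (193,236) in the top picture). The long roll is at (270,230), spindle nearly along world x. Moving above the front bar.

>>> step_arm --targets '[0.4,-0.5,-0.25,0,0,0,0,0.4,-0.99,-0.5,0,0,0,0,0.4,-0.99,-0.5,0,0,0,0]'

```text
time: 0.48
tool_pos: [252.7, 413.1, 221.7]
tcp_rot: [-3.14, 0.0, 2.799]
contact_force: [-0.5, 0.8, 0.5]
grip_width: 66.3
finger_force: 0.0
```

>>> step_arm --targets '[0.4,-0.5,-0.25,0,0,0,0,0.4,-0.99,-0.5,0,0,0,0,0.4,-0.99,-0.5,0,0,0,0]'

```text
time: 0.85
tool_pos: [329.3, 333.8, 221.7]
tcp_rot: [-3.141, 0.0, 2.799]
contact_force: [-1.1, -0.2, -0.0]
grip_width: 38.5
finger_force: 0.0
```

>>> step_arm --targets '[0.4,-0.5,-0.25,0,0,0,0,0.4,-0.99,-0.5,0,0,0,0,0.4,-0.99,-0.5,0,0,0,0]'

```text
time: 1.23
tool_pos: [405.8, 254.5, 221.6]
tcp_rot: [-3.141, -0.0, 2.8]
contact_force: [-0.2, 0.8, -0.1]
grip_width: 36.4
finger_force: 0.0
```

>>> step_arm --targets '[0.4,-0.5,-0.25,0,0,0,0,0.4,-0.99,-0.5,0,0,0,-0.09,0.4,-0.99,-0.5,0,0,0,-0.09,0.4,-0.99,-0.5,0,0,0,-0.09]'

```text
time: 1.72
tool_pos: [480.2, 177.0, 221.6]
tcp_rot: [3.141, -0.002, 2.875]
contact_force: [-0.1, 0.5, -0.4]
grip_width: 36.9
finger_force: 0.0
```

```bash
python3 - <<'E'
from h import *
o=bot.get_obs();print(o['tool_pos'],o['tcp_rot'],o['time'],o['grip_width'],o['contact_force']);print(np.array(bot.camera_info('wrist')['hand_eye']).round(2))
im,P=snap('wrist','w1')
E
```

```text
[480.20311961 177.04505752 221.58198655] [ 3.14129043e+00 -1.53597068e-03  2.87493589e+00] 1.725 36.94549794868189 [-0.05093339  0.50813857 -0.44999735]
[[   0.     -0.96   -0.27   70.93]
 [   1.      0.      0.     -0.73]
 [  -0.     -0.27    0.96 -161.83]
 [   0.      0.      0.      1.  ]]
```

View pics/w1.png

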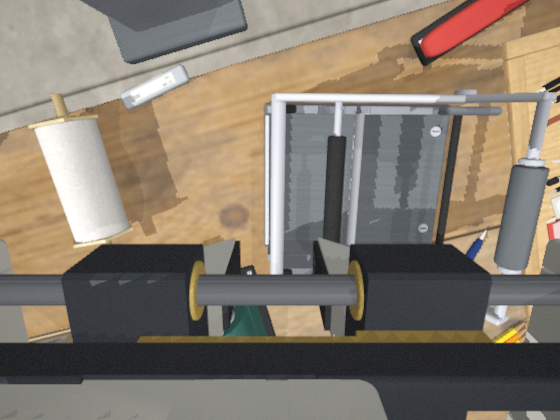

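The bar (column 277) lies centred and parallel between the fingertips. The whole roll is also in view at (80,180). Measuring both from depth.

```bash
python3 - <<'E'
from h import *
P=np.load('pics/w1.npy')
def fit(m,name):
    q=P[m];q=q[~np.isnan(q[:,0])];c=np.median(q,0);l=cv2.fitLine(q[:,:2].astype(np.float32),cv2.DIST_HUBER,0,.01,.01).ravel()
    print(name,len(q),c.round(1),'line',l.round(4),'ang',np.degrees(np.arctan(l[1]/l[0])).round(2),'z',np.nanpercentile(q[:,2],[5,50,95]).round(1))
Z=P[...,2];v,u=np.mgrid[:420,:560]
B=lambda a,b,c,d:(u>=a)&(u<b)&(v>=c)&(v<d)
fit(B(268,288,110,235)&(Z>90)&(Z<115),'bar')
fit(B(325,348,140,235)&(Z>80)&(Z<115),'roller')
fit(B(500,540,170,260)&(Z>120),'cw')
fit(B(300,430,92,105)&(Z>90),'armside')
fit(B(300,440,104,112)&(Z>75)&(Z<90),'cheek')
fit(B(30,130,110,250)&(Z>48)&(Z<62),'rolltop')
for n,(a,b,c,d) in dict(sp1=(48,68,92,118),pl1=(30,110,112,130),pl2=(70,135,228,250)).items():
    q=P[B(a,b,c,d)&(Z>15)];print(n,len(q),np.median(q,0).round(1),q.min(0).round(1),q.max(0).round(1))
for r in (130,150,170,190,210,225):
    k=[x for x in range(30,135) if P[r,x,2]>20]; print(r,k[0],k[-1],P[r,k[0]].round(1),P[r,(k[0]+k[-1])//2].round(1),P[r,k[-1]].round(1))
E
```

```text
bar 1768 [456.6 184.  103.8] line [ 9.621000e-01 -2.728000e-01  4.582640e+02  1.836728e+02] ang -15.83 z [100.  103.8 105.5]
roller 1685 [483.3 227.4  99.6] line [ 9.638000e-01 -2.666000e-01  4.842832e+02  2.270790e+02] ang -15.46 z [ 95.1  99.6 101.4]
cw 3026 [525.6 344.2 155.8] line [ 9.695000e-01 -2.451000e-01  5.239304e+02  3.433233e+02] ang -14.19 z [146.2 155.8 158.7]
armside 1131 [418.4 263.2 107.5] line [2.731000e-01 9.620000e-01 4.188613e+02 2.647027e+02] ang 74.15 z [ 97.  107.5 108.9]
cheek 662 [432.5 283.6  86.2] line [2.643000e-01 9.644000e-01 4.309212e+02 2.794635e+02] ang 74.67 z [77.4 86.2 88. ]
rolltop 5014 [421.  -15.2  54.8] line [ 9.965000e-01 -8.310000e-02  4.225366e+02 -1.502060e+01] ang -4.77 z [49.1 54.8 57.8]
sp1 284 [347.4 -11.4  32.6] [335.1 -19.   27. ] [363.6   3.6  55.3]
pl1 861 [ 3.673e+02 -1.000e-01  4.880e+01] [353.4 -46.   17.1] [378.5  19.5  60.8]
pl2 1016 [479.8 -12.8  55.7] [432.6 -58.6  27.2] [500.3 149.5 301.3]
130 35 99 [365.2 -38.4  44.4] [374.6  -2.1  54.3] [379.7  10.4  20.9]
150 43 105 [385.8 -34.1  52.1] [393.8  -3.9  53.8] [400.8   8.2  20.7]
170 50 111 [405.6 -38.3  48.9] [413.5  -6.5  53.5] [422.5   6.8  22.3]
190 57 118 [426.5 -43.5  44.4] [434.1  -8.2  53.3] [445.4   4.5  20.1]
210 65 124 [448.1 -41.6  48.7] [455.5 -10.5  52.1] [468.5   2.7  21.2]
225 70 132 [464.8 -45.   46.7] [472.4  -9.9  52.4] [487.3   5.   21.6]
```

>>> step_arm --targets '[0.39,0,0,0.5,0,0,0,0.39,0,0,1,0,0,0,0.39,0,0,1,0,0,0]'

```text
time: 2.15
tool_pos: [477.9, 176.4, 119.4]
tcp_rot: [-3.138, -0.007, 2.876]
contact_force: [0.3, 0.2, -0.4]
grip_width: 36.1
finger_force: 0.0
```

>>> step_arm --targets '[0.39,0,0,0.16,0,0,0,0.39,0,0,0.16,0,0,0,0,0,0,0.16,0,0,0,0,0,0,0.16,0,0,0,0,0,0,0.16,0,0,0,0,0,0,0.16,0,0,0]'

```text
time: 2.9
tool_pos: [481.4, 175.4, 106.1]
tcp_rot: [3.141, 0.0, 2.874]
contact_force: [-0.4, -0.6, 0.0]
grip_width: 1.8
finger_force: 0.0
```

```bash
python3 - <<'E'
from h import *
o=bot.get_obs();print(o['tool_pos'],o['grip_width'],o['finger_force'])
im,P=snap('wrist','w2'); a,Q=snap('side','s2')
cv2.imwrite('pics/w2c.png',np.hstack([im,cv2.resize(a[130:225,180:300],None,fx=2,fy=4.4)[:420]])[:, :800])
E
```

```text
[481.3810541  175.40027848 106.14342927] 1.7637686419131124 0.0Traceback (most recent call last):
  File "<stdin>", line 4, in <module>
    return _nx.concatenate(arrs, 1, dtype=dtype, casting=casting)
           ~~~~~~~~~~~~~~~^^^^^^^^^^^^^^^^^^^^^^^^^^^^^^^^^^^^^^^
ValueError: all the input array dimensions except for the concatenation axis must match exactly, but along dimension 0, the array at index 0 has size 420 and the array at index 1 has size 418
```

```bash
python3 - <<'E'
import cv2,numpy as np
im=cv2.imread('pics/w2.png');a=cv2.imread('pics/s2.png')
cv2.imwrite('pics/w2c.png',np.hstack([im,cv2.resize(a[110:225,185:250],(240,420))]))
E
```

```text
(no output)
```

View pics/w2c.png

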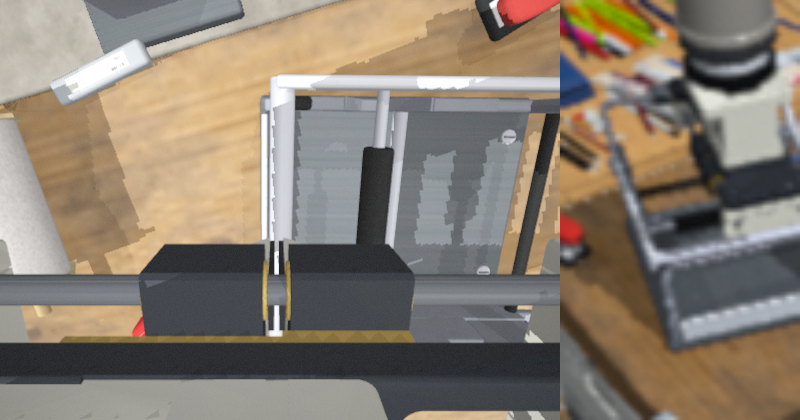

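```bash
python3 - <<'E'
import numpy as np
P=np.load('pics/w2.npy')
for r in range(90,270,15): print(r,[tuple(P[r,c].round(0)) for c in (276,282,288)])
print([tuple(P[83,c].round(0)) for c in range(290,540,30)])
print([tuple(P[r,376].round(0)) for r in range(160,240,20)])
print('fingers',[tuple(P[250,c].round(0)) for c in (264,270,276,282,287)])
E
```

```text
90 [(np.float64(403.0), np.float64(196.0), np.float64(105.0)), (np.float64(404.0), np.float64(199.0), np.float64(106.0)), (np.float64(405.0), np.float64(201.0), np.float64(104.0))]
105 [(np.float64(410.0), np.float64(194.0), np.float64(103.0)), (np.float64(410.0), np.float64(197.0), np.float64(106.0)), (np.float64(411.0), np.float64(200.0), np.float64(104.0))]
120 [(np.float64(416.0), np.float64(192.0), np.float64(104.0)), (np.float64(417.0), np.float64(195.0), np.float64(105.0)), (np.float64(418.0), np.float64(198.0), np.float64(103.0))]
135 [(np.float64(423.0), np.float64(191.0), np.float64(104.0)), (np.float64(424.0), np.float64(193.0), np.float64(105.0)), (np.float64(424.0), np.float64(196.0), np.float64(104.0))]
150 [(np.float64(430.0), np.float64(189.0), np.float64(104.0)), (np.float64(430.0), np.float64(192.0), np.float64(105.0)), (np.float64(431.0), np.float64(194.0), np.float64(105.0))]
165 [(np.float64(437.0), np.float64(187.0), np.float64(105.0)), (np.float64(437.0), np.float64(190.0), np.float64(105.0)), (np.float64(439.0), np.float64(192.0), np.float64(103.0))]
180 [(np.
[... 1455 characters left out ...]
), np.float64(281.0), np.float64(108.0)), (np.float64(427.0), np.float64(293.0), np.float64(109.0)), (np.float64(431.0), np.float64(307.0), np.float64(108.0))]
[(np.float64(448.0), np.float64(235.0), np.float64(101.0)), (np.float64(458.0), np.float64(233.0), np.float64(102.0)), (np.float64(468.0), np.float64(232.0), np.float64(100.0)), (np.float64(479.0), np.float64(230.0), np.float64(100.0))]
fingers [(np.float64(446.0), np.float64(181.0), np.float64(184.0)), (np.float64(472.0), np.float64(174.0), np.float64(123.0)), (np.float64(480.0), np.float64(175.0), np.float64(104.0)), (np.float64(473.0), np.float64(180.0), np.float64(123.0)), (np.float64(472.0), np.float64(182.0), np.float64(127.0))]
```

>>> step_arm --targets '[0,0,0.01,-0.15,0,0,0,0,0,0.03,-0.29,0,0,0,0,0,0.03,-0.29,0,0,0,0,0,0.03,-0.29,0,0,0]'

```text
time: 3.5
tool_pos: [482.0, 178.4, 135.0]
tcp_rot: [3.141, 0.0, 2.875]
contact_force: [0.5, 0.5, 0.3]
grip_width: 0.2
finger_force: 0.0
```

```bash
python3 - <<'E'
from h import *
im,P=snap('wrist','w3')
v,u=np.mgrid[:420,:560];Z=P[...,2]
for r in range(60,240,20):
    q=[(c,*P[r,c].round(0)) for c in range(240,330) if P[r,c,2]>90]; print(r,q[len(q)//2] if q else 0)
E
```

```text
60 0
80 (298, np.float64(400.0), np.float64(212.0), np.float64(105.0))
100 (284, np.float64(408.0), np.float64(202.0), np.float64(103.0))
120 (276, np.float64(417.0), np.float64(195.0), np.float64(104.0))
140 (276, np.float64(428.0), np.float64(192.0), np.float64(104.0))
160 (276, np.float64(439.0), np.float64(189.0), np.float64(106.0))
180 (276, np.float64(450.0), np.float64(186.0), np.float64(105.0))
200 (275, np.float64(461.0), np.float64(183.0), np.float64(105.0))
220 (275, np.float64(474.0), np.float64(179.0), np.float64(104.0))
```

```bash
python3 - <<'E'
from h import *
for f,z in (('w1',221.6),('w2',106.1),('w3',135.)):
    P=np.load(f'pics/{f}.npy')
    print(f)
    for c in ((226,235,325,335) if f=='w1' else (262,266,270,287,290,294)):
        col=P[:,c,2]-z
        print(c,[(r,int(round(col[r])),int(round(P[r,c,0]))) for r in range(222,345,6) if not np.isnan(col[r])])
E
```

```text
w1
226 [(222, -223, 518), (228, -224, 526), (234, -223, 533), (240, 7, 464), (246, 16, 464), (252, 23, 464), (258, 29, 464), (264, 36, 464), (270, 37, 466), (276, 84, 447), (282, 85, 448), (288, 88, 449), (294, 87, 451), (300, 87, 452), (306, 50, 474), (312, 50, 477), (318, 50, 480), (324, 50, 482), (330, -116, 592), (336, 96, 456), (342, 102, 453)]
235 [(222, -224, 521), (228, -224, 529), (234, -223, 536), (240, 5, 465), (246, 12, 466), (252, 18, 467), (258, 25, 467), (264, 25, 469), (270, 26, 472), (276, 83, 448), (282, 86, 449), (288, 87, 450), (294, 88, 451), (300, 88, 452), (306, -158, 593), (312, -145, 593), (318, -134, 593), (324, -123, 593), (330, -117, 595), (336, 96, 457), (342, 102, 454)]
325 [(222, -125, 515), (228, -125, 520), (234, -124, 525), (240, 7, 476), (246, 17, 475), (252, 22, 476), (258, 29, 475), (264, 32, 476), (270, 37, 476), (276, 84, 454), (282, 85, 455), (288, 87, 455), (294, 86, 458), (300, 87, 459), (306, 50, 484), (312, 49, 487), (318, 51, 489), (324, 50, 492), (330, -224, 697), (336, 96, 462), (342, 102, 459)]
335 [(222, -121, 516), (228, -121, 521), (
[... 3747 characters left out ...]
9)]
290 [(222, -125, 508), (228, -123, 513), (234, -122, 519), (240, 8, 473), (246, 77, 448), (252, 81, 448), (258, 84, 448), (264, 89, 448), (270, 90, 448), (276, 93, 449), (282, 94, 449), (288, 93, 451), (294, 93, 453), (300, 93, 455), (306, 93, 456), (312, 94, 457), (318, 93, 459), (324, 93, 460), (330, 93, 462), (336, 96, 462), (342, 103, 458)]
294 [(222, -124, 509), (228, -125, 515), (234, -124, 520), (240, -125, 526), (246, 77, 448), (252, 82, 448), (258, 85, 448), (264, 89, 448), (270, 92, 448), (276, 93, 449), (282, 93, 450), (288, 93, 452), (294, 92, 454), (300, 94, 454), (306, 93, 456), (312, 93, 458), (318, 93, 460), (324, 92, 461), (330, 93, 462), (336, 96, 462), (342, 102, 459)]
```

```bash
python3 - <<'E'
from h import *
a,P=snap('side','s4')
cv2.imwrite('pics/s4c.png',cv2.resize(a[70:230,150:300],None,fx=3.75,fy=3.75,interpolation=cv2.INTER_CUBIC))
o=bot.get_obs()
ci=bot.camera_info('side');M=np.array(ci['camera_from_world'])
for dz in (-25,0,47):
    p=M@np.append(o['tool_pos']+[0,0,dz],1);print(dz,(p[0]/p[2]*ci['fx']+ci['cx']-150)*3.75,(p[1]/p[2]*ci['fy']+ci['cy']-70)*3.75)
E
```

```text
-25 320.86069388306396 385.3482153494426
0 318.5271771023675 362.08683151648466
47 313.9570157330747 316.52972274868364
```

View pics/s4c.png

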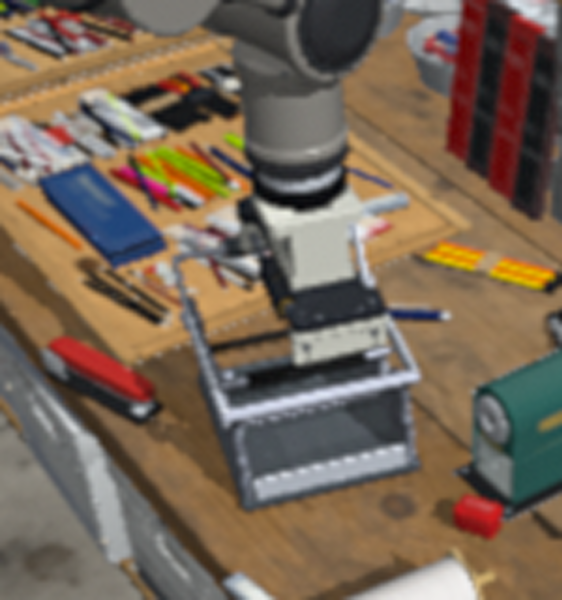

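The fingers closed on nothing. The depth picture shows the real fingertips at about the reported TCP height, not 25 mm ahead of it, so they closed just above the bar. I'll open and go about 26 mm deeper.

>>> step_arm --targets '[0.39,0,-0.01,0,0,0,0,0.39,0,-0.01,0,0,0,0,0.39,0,-0.01,0,0,0,0,0.39,0,-0.01,0,0,0,0,0.39,0,-0.01,0.2,0,0,0,0.39,0,-0.01,0.4,0,0,0,0.39,0,-0.01,0.54,0,0,0,0.39,0,-0.01,0.54,0,0,0]'

```text
time: 4.6
tool_pos: [481.3, 177.3, 80.1]
tcp_rot: [-3.141, -0.002, 2.875]
contact_force: [0.4, 1.1, -0.5]
grip_width: 35.2
finger_force: 0.0
```

>>> step_arm --targets '[0,0,0,0,0,0,0,0,0,0,0,0,0,0,0,0,0,0,0,0,0,0,0,0,0,0,0,0]'

```text
time: 5.1
tool_pos: [482.2, 177.4, 81.5]
tcp_rot: [3.141, 0.001, 2.874]
contact_force: [-0.8, -0.1, 2.9]
grip_width: 10.8
finger_force: 30.0
```

>>> step_arm --targets '[0,0,0.007,-0.15,0,0,0,0,0,0.03,-0.3,0,0,0,0,0,0.067,-0.443,0,0,0,0,0,0.118,-0.584,0,0,0,0,0,0.184,-0.72,0,0,0,0,0,0.262,-0.847,0,0,0,0,0,0.353,-0.966,0,0,0]'

```text
time: 5.98
tool_pos: [491.2, 209.5, 179.3]
tcp_rot: [-3.138, 0.001, 2.874]
contact_force: [0.1, -10.4, 5.9]
grip_width: 11.2
finger_force: 30.0
```

>>> step_arm --targets '[0,0,0.1,-0.11,0,0,0,0,0,0.213,-0.208,0,0,0,0,0,0.338,-0.296,0,0,0,0,0,0.467,-0.37,0,0,0,0,0,0.604,-0.433,0,0,0,0,0,0.746,-0.479,0,0,0,0,0,0.893,-0.512,0,0,0,0,0,0.996,-0.526,0,0,0,0,0,0.996,-0.526,0,0,0]'

```text
time: 7.1
tool_pos: [518.9, 307.9, 231.8]
tcp_rot: [3.14, 0.004, 2.875]
contact_force: [5.4, -1.9, 1.5]
grip_width: 11.0
finger_force: 30.0
```

>>> step_arm --targets '[0.4,0,0,0,0,0,0,0.4,0,0,0,0,0,0,0.4,0,0,0,0,0,0,0.4,0,0,-0.15,0,0,0,0.4,0,0,-0.35,0,0,0,0.4,0,0,-0.6,0,0,0,0.4,0,0,-0.6,0,0,0,0.4,0,0,-0.6,0,0,0,0.4,0,-0.9,-0.6,0,0,0,0.4,0,-0.9,-0.6,0,0,0]'

```text
time: 8.35
tool_pos: [492.4, 218.6, 288.7]
tcp_rot: [-3.139, -0.002, 2.874]
contact_force: [-0.1, 1.2, -0.1]
grip_width: 36.3
finger_force: 0.0
```

```bash
python3 - <<'E'
from h import *
o=bot.get_obs();print(o['tool_pos'],o['time'])
a,P=snap('top','t5');b,_=snap('side','s5')
cv2.imwrite('pics/t5c.png',np.hstack([cv2.resize(a[120:260,100:240],(400,400)),cv2.resize(b[70:220,150:300],(400,400))]))
E
```

```text
[492.36030871 218.59419785 288.73938848] 8.35
```

View pics/t5c.png

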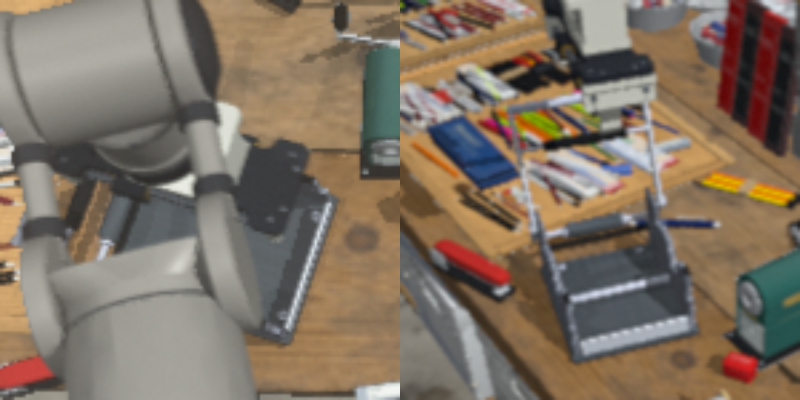

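>>> step_arm --targets '[0.9,0.01,-0.4,0,0,0,0,0.9,0.01,-0.82,0,0,0,0,0.9,0.01,-0.82,0,0,0,0]'

```text
time: 8.82
tool_pos: [470.7, 140.7, 289.7]
tcp_rot: [-3.141, -0.001, 2.872]
contact_force: [0.2, 1.3, -0.3]
grip_width: 62.2
finger_force: 0.0
```

>>> step_arm --targets '[0.9,0.01,-0.4,0.1,0,0,0,0.9,0.01,-0.82,0.3,0,0,0,0.9,0.01,-0.82,0.3,0,0,0]'

```text
time: 9.2
tool_pos: [447.7, 62.4, 258.5]
tcp_rot: [-3.141, -0.004, 2.872]
contact_force: [0.6, 0.3, 0.1]
grip_width: 82.6
finger_force: 0.0
```

>>> step_arm --targets '[0.9,0.01,-0.4,0.3,0,0,-0.12,0.9,0.01,-0.82,0.6,0,0,-0.24,0.9,0.01,-0.82,0.6,0,0,-0.24,0.9,0.01,-0.82,0.6,0,0,-0.24]'

```text
time: 9.7
tool_pos: [427.2, -14.8, 200.7]
tcp_rot: [3.141, 0.001, 3.062]
contact_force: [0.3, 0.4, -0.7]
grip_width: 82.9
finger_force: 0.0
```

```bash
python3 - <<'E'
from h import *
o=bot.get_obs();print(o['tool_pos'],o['tcp_rot'],o['time'])
a,P=snap('wrist','w6')
E
```

```text
[427.17038722 -14.80878439 200.70857772] [3.14087047e+00 1.39172133e-03 3.06239460e+00] 9.7
```

View pics/w6.png

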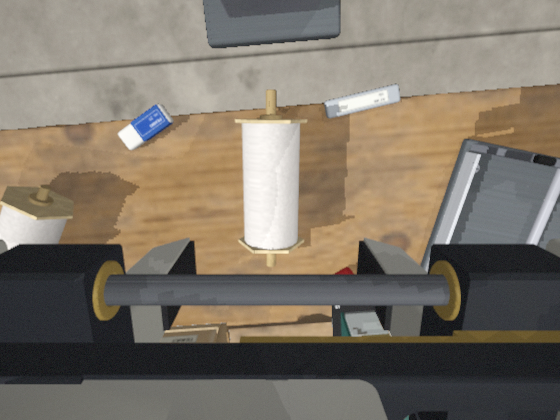

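```bash
python3 - <<'E'
from h import *
P=np.load('pics/w6.npy')
Z=P[...,2]
m=np.zeros(Z.shape,bool);m[128:236,248:298]=1
q=P[m&(Z>40)&(Z<70)];print(len(q),'zmax',np.percentile(q[:,2],[50,90,98]))
# ridge: fit circle per x slab
for x0 in range(370,480,15):
    s=q[abs(q[:,0]-x0)<5]
    if len(s)<50: continue
    A=np.c_[2*s[:,1],2*s[:,2],np.ones(len(s))];b=(s[:,1]**2+s[:,2]**2);c=np.linalg.lstsq(A,b,rcond=None)[0]
    print(x0,len(s),c[:2].round(1),'r',np.sqrt(c[2]+c[0]**2+c[1]**2).round(1))
for r in list(range(84,128,4))+list(range(236,270,3)): print(r,P[r,271].round(0),P[r,262].round(0))
E
```

```text
5301 zmax [54.13959068 56.79671193 57.60006366]
370 318 [-16.2  29.9] r 26.9
385 551 [-17.1  29.7] r 27.1
400 538 [-18.5  29.8] r 27.1
415 529 [-19.7  29.3] r 27.4
430 502 [-21.   29.4] r 27.4
445 483 [-22.2  29.3] r 27.5
460 477 [-23.4  29.5] r 27.3
475 110 [-24.2  29.6] r 27.2
84 [ 274.  -18. -721.] [ 272.  -46. -720.]
88 [ 286.  -19. -722.] [ 283.  -47. -720.]
92 [338. -13.  33.] [ 295.  -48. -723.]
96 [342. -13.  35.] [ 307.  -49. -719.]
100 [345. -14.  34.] [ 318.  -50. -722.]
104 [349. -14.  34.] [ 330.  -51. -721.]
108 [352. -14.  34.] [351. -24.  -3.]
112 [356. -15.  34.] [355. -24.   0.]
116 [360. -15.  42.] [359. -23.  36.]
120 [363. -15.  59.] [362. -23.  60.]
124 [366. -15.  56.] [366. -23.  56.]
236 [471. -24.  57.] [471. -33.  55.]
239 [474. -24.  57.] [474. -33.  55.]
242 [477. -24.  57.] [478. -33.  55.]
245 [481. -25.  57.] [481. -34.  55.]
248 [484. -25.  57.] [484. -34.  55.]
251 [486. -25.  59.] [485. -34.  59.]
254 [500. -27.  35.] [514. -39.  -0.]
257 [503. -27.  34.] [519. -39.  -2.]
260 [507. -27.  34.] [522. -40.  -1.]
263 [510. -27.  35.] [526. -40.  -2.]
266 [514. -28.  33.] [530. -40.  -1.]
269 [535. -30.  -2.] [534. -41.  -1.]
```

>>> step_arm --targets '[0.9,0.017,-0.059,0.5,0,0,0,0.9,0.017,-0.059,1,0,0,0,0.9,0.017,-0.059,1,0,0,0]'

```text
time: 10.12
tool_pos: [422.4, -20.1, 98.5]
tcp_rot: [3.14, -0.006, 3.064]
contact_force: [1.2, -0.2, 0.5]
grip_width: 82.6
finger_force: 0.0
```

>>> step_arm --targets '[0.9,0,0,0.4,0,0,0,0.9,0,0,0.7,0,0,0,0.9,0,0,0.88,0,0,0,0.9,0,0,0.88,0,0,0,0,0,0,0.88,0,0,0,0,0,0,0.88,0,0,0,0,0,0,0.88,0,0,0,0,0,0,0.88,0,0,0,0,0,0,0.88,0,0,0]'

```text
time: 11.25
tool_pos: [424.2, -21.6, 12.8]
tcp_rot: [3.142, 0.001, 3.063]
contact_force: [0.4, 1.0, 6.8]
grip_width: 55.5
finger_force: 30.0
```

>>> step_arm --targets '[0,0,0,-0.2,0,0,0,0,0,0,-0.5,0,0,0,0,0,0,-0.8,0,0,0,0,0,0,-1,0,0,0,0,0,0,-1,0,0,0]'

```text
time: 11.88
tool_pos: [424.3, -21.8, 113.0]
tcp_rot: [-3.141, 0.003, 3.063]
contact_force: [0.3, 0.7, -3.1]
grip_width: 55.2
finger_force: 30.0
```

>>> step_arm --targets '[0,-0.05,0.2,-0.3,0,0,0,0,-0.11,0.5,-0.6,0,0,0,0,-0.17,0.85,-0.7,0,0,0,0,-0.17,0.85,-0.7,0,0,0]'

```text
time: 12.38
tool_pos: [447.4, 63.4, 181.5]
tcp_rot: [3.141, -0.0, 3.066]
contact_force: [-0.6, -0.7, -3.3]
grip_width: 55.5
finger_force: 30.0
```

>>> step_arm --targets '[0,-0.05,0.2,0,0,0,0.1,0,-0.11,0.5,0,0,0,0.2,0,-0.17,0.7,0,0,0,0.247,0,-0.17,0.7,0,0,0,0.247,0,-0.17,0.7,0,0,0,0.247]'

```text
time: 13.0
tool_pos: [469.0, 129.3, 181.0]
tcp_rot: [-3.14, -0.002, 2.869]
contact_force: [-0.6, -0.1, -2.4]
grip_width: 55.2
finger_force: 30.0
```

```bash
python3 - <<'E'
from h import *
o=bot.get_obs();print(o['tool_pos'],o['tcp_rot'],o['time'],o['grip_width'],o['contact_force'])
a,P=snap('wrist','w7')
E
```

```text
[469.00304441 129.27143208 181.03731891] [-3.14025137e+00 -2.08918704e-03  2.86928215e+00] 13.0 55.216756244459454 [-0.62002367 -0.09732653 -2.44498466]
```

View pics/w7.png

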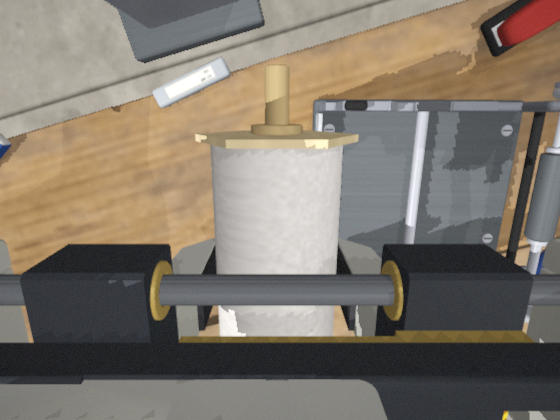

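```bash
python3 - <<'E'
from h import *
P=np.load('pics/w7.npy');xd=np.array([.269,.963]);yd=np.array([-.963,.269]);Z=P[...,2]
for r in (101,103,105,107):
    print(r,[(c,int(round(P[r,c,:2]@xd)),int(round(P[r,c,:2]@yd)),int(round(Z[r,c]))) for c in range(312,460,4) if not np.isnan(Z[r,c])])
# tie rod
m=np.zeros(Z.shape,bool);m[112:225,400:432]=1
q=P[m&(Z>15)&(Z<40)];l=cv2.fitLine(q[:,:2].astype(np.float32),cv2.DIST_HUBER,0,.01,.01).ravel();print('tie',len(q),np.median(q[:,:2]@xd),np.percentile(q[:,2],90),np.degrees(np.arctan(l[1]/l[0])))
# cheek line along its inner/outer edges
m[:]=0;m[98:112,372:470]=1
q=P[m&(Z>80)&(Z<92)];l=cv2.fitLine(q[:,:2].astype(np.float32),cv2.DIST_HUBER,0,.01,.01).ravel();s=q[:,:2]@yd;print('cheek',len(q),np.percentile(s,[2,10,50,90,98]),np.degrees(np.arctan(l[0]/l[1])),np.median(q[:,2]))
# roll
m[:]=0;m[150:240,220:335]=1
q=P[m&(Z>150)];s=q[:,:2]@xd;t=q[:,:2]@yd
for t0 in range(int(t.min())+5,int(t.max()),12):
    k=abs(t-t0)<4;A=np.c_[2*s[k],2*q[k,2],np.ones(k.sum())];c=np.linalg.lstsq(A,s[k]**2+q[k,2]**2,rcond=None)[0];print('roll y',t0,'xd,z',c[:2].round(1),'r',np.sqrt(c[2]+c[0]**2+c[1]**2).round(1))
m[:]=0;m[64:122,268:287]=1
q=P[m&(Z>150)];s=q[:,:2]@xd;t=q[:,:2]@yd;print('spindle',np.median(s),t.max(),np.median(q[:,2]),np.polyfit(t,s,1))
m[:]=0;m[125:150,200:350]=1;q=P[m&(Z>150)];t=q[:,:2]@yd;print('plate',np.percentile(t,[50,90,99]))
o=np.array([469.0,129.3]);print('tcp',o@xd,o@yd)
E
```

```text
101 [(312, 285, -335, 1), (320, 291, -335, 11), (324, 295, -335, 12), (328, 299, -335, 10), (332, 303, -335, 11), (336, 306, -335, 10), (340, 299, -337, 74), (344, 299, -338, 87), (348, 301, -338, 93), (352, 304, -338, 93), (356, 307, -338, 92), (360, 309, -338, 93), (364, 312, -338, 94), (368, 317, -338, 86), (372, 320, -338, 86), (376, 322, -338, 88), (380, 326, -338, 86), (384, 328, -338, 87), (388, 332, -338, 86), (392, 335, -338, 84), (396, 343, -337, 69), (400, 367, -335, 10), (404, 370, -335, 11), (408, 374, -335, 11), (412, 378, -335, 10), (416, 382, -335, 10), (420, 386, -335, 10), (424, 389, -335, 10), (428, 368, -337, 69), (432, 370, -337, 72), (436, 371, -338, 76), (440, 374, -338, 77), (444, 374, -338, 82), (448, 376, -338, 84), (452, 378, -338, 86), (456, 381, -338, 87)]
103 [(312, 285, -337, 0), (316, 288, -337, 10), (320, 291, -337, 15), (324, 290, -338, 45), (328, 293, -338, 53), (332, 296, -338, 55), (336, 299, -338, 57), (340, 299, -339, 75), (344, 299, -339, 87), (348, 301, -339, 94), (352, 304, -339, 93), (356, 307, -339, 94), (360, 309, -339, 94), (364, 312, -33
[... 1890 characters left out ...]
16, 363, -342, 60), (420, 365, -342, 63), (424, 366, -342, 67), (428, 368, -342, 71), (432, 370, -342, 73), (436, 372, -342, 76), (440, 373, -342, 79), (444, 374, -342, 83), (448, 376, -342, 86), (452, 379, -342, 85), (456, 382, -342, 87)]
tie 1264 383.3944545944752 26.381460272001306 -16.025118
cheek 492 [-344.18703614 -343.49468823 -340.69243716 -337.89407514 -337.19168956] 16.46949 86.61755979939403
roll y -392 xd,z [250.2 197.8] r 27.3
roll y -380 xd,z [250.2 198.1] r 27.1
roll y -368 xd,z [250.2 198.2] r 27.0
spindle 250.31360835526593 -327.606998765601 201.81226333468277 [-3.01927593e-04  2.50210975e+02]
plate [-354.88251274 -352.96513246 -350.93163028]
tcp 250.67690000000002 -416.8653
```

>>> step_arm --targets '[0,0,0.3,0,0,0,0,0,0.005,0.6,0,0,0,0.006,0,0.005,0.85,0,0,0,0.006,0,0.005,1,0,0,0,0.006,0,0.005,1,0,0,0,0.006,0,0.005,1,0,0,0,0.006]'

```text
time: 13.8
tool_pos: [496.0, 225.8, 182.0]
tcp_rot: [-3.141, -0.0, 2.864]
contact_force: [-0.5, -0.2, -2.3]
grip_width: 55.3
finger_force: 30.0
```

>>> step_arm --targets '[0,0,0.047,0.2,0,0,0,0,0,0.047,0.5,0,0,0,0,0,0.047,0.8,0,0,0,0,0,0.047,0.95,0,0,0,0,0,0.047,0.95,0,0,0,0,0,0.047,0.95,0,0,0]'

```text
time: 14.55
tool_pos: [498.3, 231.3, 88.3]
tcp_rot: [3.14, 0.002, 2.864]
contact_force: [0.5, -0.2, -1.7]
grip_width: 55.5
finger_force: 30.0
```

```bash
python3 - <<'E'
from h import *
o=bot.get_obs();print(o['tool_pos'],o['tcp_rot'],o['time'],o['grip_width'],o['contact_force'])
a,P=snap('wrist','w8');xd=np.array([.269,.963]);yd=np.array([-.963,.269]);Z=P[...,2]
print('tcp',o['tool_pos'][:2]@xd,o['tool_pos'][:2]@yd)
S=P[...,:2]@xd;T=P[...,:2]@yd
m=(T>-352)&(T<-325)&(Z>92)&(Z<125)&(abs(S-355)<20)
print('spindle',m.sum(),np.median(S[m]),np.percentile(Z[m],95),T[m].max(),np.polyfit(T[m],S[m],1))
m=(abs(T+340.7)<2.5)&(Z<92)
for z in (60,65,70,75,80,85):
    k=m&(abs(Z-z)<2);s=S[k];print(z,s[s<355].max() if (s<355).any() else 0,s[s>355].min() if (s>355).any() else 0)
t,Q=snap('side','s8')
m=(Q[...,2]>225)&(Q[...,2]<262);s=Q[...,:2]@xd;tt=Q[...,:2]@yd;m&=(s>355+60)&(s<355+260)&(abs(tt+416)<95)
print('bar',m.sum(),np.percentile(s[m],[5,50,95]),np.percentile(Q[...,2][m],95))
E
```

```text
[498.30779559 231.28381022  88.2878702 ] [3.14045205e+00 1.73369772e-03 2.86407989e+00] 14.55 55.547846492934916 [ 0.53101143 -0.19447573 -1.67272277]
tcp 356.77110625960904 -417.65506220344037
spindle 1581 356.7444972764787 111.13859202861354 -328.15760434924925 [1.66277965e-02 3.62287139e+02]
60 348.3282365026852 363.3818645225523
65 346.40045947923284 364.3615298426934
70 344.0825591978287 367.1485477952594
75 341.35816896357267 369.47425461006725
80 338.4560993686848 371.4776682468114
85 335.66311255706097 374.80123264433644
bar 125 [485.25103812 494.87412411 499.93846134] 248.8590307052752
```

>>> step_arm --targets '[0,0.015,-0.012,0,0,0,0,0,0.015,-0.012,0.1,0,0,0,0,0.015,-0.012,0.2,0,0,0,0,0.015,-0.012,0.28,0,0,0,0,0.015,-0.012,0.35,0,0,0,0,0.015,-0.012,0.4,0,0,0,0,0.015,-0.012,0.4,0,0,0]'

```text
time: 15.52
tool_pos: [495.5, 230.4, 46.7]
tcp_rot: [-3.141, -0.001, 2.864]
contact_force: [-0.9, -0.7, -1.8]
grip_width: 55.6
finger_force: 30.0
```

>>> step_arm --targets '[0,0,0,0.02,0,0,0,0,0,0,0.04,0,0,0,0,0,0,0.05,0,0,0,0,0,0,0.05,0,0,0]'

```text
time: 16.02
tool_pos: [495.9, 230.6, 42.7]
tcp_rot: [3.141, 0.001, 2.864]
contact_force: [-1.7, -0.9, 3.6]
grip_width: 55.5
finger_force: 30.0
```

```bash
cat > chk.py <<'E'
from h import *
import sys
o=bot.get_obs();print(o['tool_pos'],o['tcp_rot'],o['time'],o['grip_width'],o['contact_force'],o['moment'])
a,P=snap('wrist',sys.argv[1]);xd=np.array([.269,.963]);yd=np.array([-.963,.269]);Z=P[...,2]
print('tcp',o['tool_pos'][:2]@xd,o['tool_pos'][:2]@yd)
S=P[...,:2]@xd;T=P[...,:2]@yd
m=(T>-336.5)&(T<-325)&(Z>45)&(Z<125)&(abs(S-355)<15)
print('spindle',m.sum(),np.median(S[m]),np.percentile(Z[m],[50,95]),T[m].max())
m=(T>-400)&(T<-360)&(abs(S-355)<18)&(Z>70)&(Z<120)
print('rolltop',m.sum(),np.percentile(Z[m],97) if m.any() else 0)
E
python3 chk.py w9
```

```text
[495.88685141 230.5743306   42.67076374] [3.14119352e+00 5.43625560e-04 2.86439213e+00] 16.025 55.52917383976103 [-1.65497373 -0.94243737  3.56336245] [-0.11678827  0.22157378  0.04384673]
tcp 355.43664339811505 -415.51454297663787
spindle 671 355.4633791202693 [62.90190539 64.33640969] -326.20637878517687
rolltop 9629 87.29015636037667
```

>>> step_arm --targets '[0,0,0,0.01,0,0,0,0,0,0,0.01,0,0,0,0.8,0,0,0.01,0,0,0,0.8,0,0,0.01,0,0,0,0.8,0,0,0.01,0,0,0,0.8,0,0,0.01,0,0,0]'

```text
time: 16.82
tool_pos: [495.8, 230.5, 41.0]
tcp_rot: [3.142, -0.0, 2.864]
contact_force: [-0.1, -0.2, 0.3]
grip_width: 73.2
finger_force: 0.0
```

>>> step_arm --targets '[0.8,0,0,-0.1,0,0,0,0.8,0,0,-0.3,0,0,0,0.8,0,0,-0.6,0,0,0,0.8,0,0,-0.95,0,0,0,0.8,0,0,-0.95,0,0,0,0.8,0,0,-0.95,0,0,0]'

```text
time: 17.58
tool_pos: [495.4, 230.4, 135.9]
tcp_rot: [-3.141, -0.0, 2.864]
contact_force: [-0.2, -0.2, 0.3]
grip_width: 73.4
finger_force: 0.0
```

```bash
python3 chk.py w10; python3 - <<'E'
from h import *
P=np.load('pics/w10.npy');xd=np.array([.269,.963]);yd=np.array([-.963,.269]);Z=P[...,2]
S=P[...,:2]@xd;T=P[...,:2]@yd
m=(T>-408)&(T<-360)&(abs(S-355)<25)&(Z>70)&(Z<95)
for t0 in range(-405,-358,10):
    k=m&(abs(T-t0)<4)
    if k.sum()<40: continue
    s=S[k];z=Z[k];c=np.linalg.lstsq(np.c_[2*s,2*z,np.ones(len(s))],s**2+z**2,rcond=None)[0];print(t0,c[:2].round(1))
Q=snap('side','s10')[1];s=Q[...,:2]@xd;tt=Q[...,:2]@yd
m=(Q[...,2]>225)&(Q[...,2]<262)&(s>415)&(s<615)&(abs(tt+416)<95)
print('bar',m.sum(),np.median(s[m]),np.percentile(Q[...,2][m],95))
m=(Q[...,2]>50)&(Q[...,2]<70)&(abs(s-355)<8)&(abs(tt+416)<100)
k=m&(abs(tt+416)>80);print('spindle side',k.sum(),np.median(s[k]),np.percentile(Q[...,2][k],[50,95]),tt[k].min(),tt[k].max())
E
```

```text
[495.37771997 230.40582141 135.94276539] [-3.14146342e+00 -3.28685556e-04  2.86430519e+00] 17.575 73.40430168379471 [-0.18814957 -0.23294354  0.27043839] [ 0.02120722 -0.02322275 -0.03745267]
tcp 355.13741268790227 -415.06957836778895
spindle 247 355.42834598067907 [62.9084311  64.32343669] -326.13914915167067
rolltop 3423 87.3076914265694
-405 [355.1  59.4]
-395 [355.1  59.4]
-385 [355.2  59.4]
-375 [355.2  59.2]
-365 [355.3  59.3]
bar 175 492.7631599317902 249.26137078095206
spindle side 13 353.6724841482321 [63.63133671 67.38633242] -504.6152605839571 -324.8162003861742
```

>>> step_arm --targets '[0.8,0,-0.1,-0.5,0,0,0,0.8,0,-0.1,-0.8,0,0,0,0.8,0,-0.1,-0.8,0,0,0,0.8,0,-0.1,-0.8,0,0,0]'

```text
time: 18.18
tool_pos: [492.3, 220.7, 214.5]
tcp_rot: [-3.14, -0.002, 2.864]
contact_force: [-0.1, 0.2, -1.2]
grip_width: 73.4
finger_force: 0.0
```

```bash
python3 -c "
from plant import bot
print(bot.get_obs()['time'],bot.close_job())"
```

```text
the job is handed in; nothing more can be done
18.175 None
```

I handed the job in at 18.2 s: the depth readings show the hold-down arm open at its rear stop and the long roll level at the bottom of both notches, released and with the gripper clear; the judge's verdict was not shown.

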